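# Open the full tea tin in the angled hold-down stand

### The arm

A 6-joint arm with a two-finger parallel gripper is mounted at the origin on a cart in front of the work surface, level with it; the furniture and walls round the work are solid. World frame = base frame: x ahead of the robot, y to its left, z up, the work surface at z = 0. Lengths are in m, angles in rad, forces in N, time in s.
With the tool pointing down it reaches from about 0.3 to 0.875 m from the base axis. Payload 6.4 kg.
Tool frame: the origin (TCP) lies at the very end of the fingers, on their centre line; the grasp point (between the pads) lies 19 mm behind it; z points along the fingers, y is the line along which they close (so a half turn about z gives the same grasp; the last joint's range is limited). The gripper opens to 85 mm and grips with 20 to 120 N. Pads are 22 mm wide; open, the fingers measure 114 mm over their backs; the gripper's body (76 mm by 85 mm) begins 54 mm behind the grasp point. The pads swing forward as they close: fully open they stand 13 mm farther back than shut.
Start: joints at [-1.397, 0.181, 1.607, -0, 1.354, -0.206], TCP at [0.213, -0.534, 0.231] pointing down, gripper open.
Joint ranges: [-2.99, 2.99], [-0.89, 2.07], [0.3, 2.58], [-1.14, 4.28], [0, 2.63], [-3.12, 3.12]. Speed limits (rad/s): [2.57, 2.57, 3.01, 3.14, 3.14, 3.14].

### API

Orientations are given as a unit quaternion [w, x, y, z].
In Python, from bench import ctrl gives the robot as it stands.
- The arm moves only by the tool jog_arm, never from a script. Its argument "series" is a list that holds one entry, the list of rows, each a list of 7 numbers: the shift along the tool's x, y, z in mm, then the turn, a rotation vector about the tool's x, y, z in rad, then the finger opening in mm, from 0 to 85.4. In form: [[[tx, ty, tz, rx, ry, rz, gripper], ...]]. A call has exactly 10 rows; each row shifts and turns the commanded pose from where the row before left it, along the tool's axes as they then stand; what a row does not reach is not made up. A row lasts 1/10 s, in which the tool goes at most 50 mm and 8.59 degrees, less where a joint would pass 70% of its speed; a pose out of reach is approached as far as the arm can. A call with a gripper value outside its range is refused whole. The fingers move at their own pace and stop on an object; the grip force is fixed at half the most. Time passes only in rows, so rows that do not move let the fingers close, or fill a call up. It gives the time, the measured TCP pose, the force, the opening and the grip force at its end, in the units of the state.
- ctrl.get_obs(): the state, without advancing time (a new reading comes with each control period).
- ctrl.camera(name): name is "scene" or "side" or "wrist"; returns a dict with "frame" (420x560x3 uint8, blue, green, red), "z_map" (420x560 float32, m along the optical axis (not along the pixel's ray), 0 where there is no reading), "fx", "fy", "cx", "cy" (pixels), "xyz" and "rotation" of the camera in the world. Camera axes: x right, y down, z forward; pixel columns grow to the right and rows downward; lengths in m; the calibration is good to about 2 mm. A picture is of the moment at which its call begins.
- ctrl.hand_in(): hands the job in; it is judged then, once.
The state is a dict: "time_s": time; "q": joint angles; "dq": joint speeds; "joint_efforts": joint torques, N m; "eef_pos": TCP position; "eef_rot": TCP orientation; "wrist_force": force on the tool from outside, world axes, zero at the start; "torque": the same for the moment, N m; "opening": opening from 0.0 (shut) to 1.0 (fully open); "grasp_force": force on a finger pad.
Only numpy, scipy, OpenCV 4.12 (cv2) and the standard library are available. Lean on these libraries where they do the work, as an engineer would, in place of code of your own. Each camera call takes 0.05 s, during which the arm holds its last target. There are 200 camera calls.

### The job

One of the two closed square tins is full and the other nearly empty: lift them to find out which is heavier. Slide the heavier tin, still closed, down the sloping stand until its foot plate is fully home under the hold-down lips, then draw its tight lid straight off and stand the lid upright, open side down, on the chopping board. Leave the opened tin home in the stand, the lighter tin closed and upright on the worktop, and the jar and candle undisturbed; drop nothing.

Things in the scene. Friction and masses are not known exactly. Their poses are not given: they have to be found in the camera images.
- tin_a: Base of a square bare-steel tin. Foot plate 80 x 80 x 5 mm, on it a sleeve 55 mm square, wall 2 mm, rim 84 mm up; 88 mm high with its lid on. Origin: centre of the underside; z along the axis, x and y parallel to the sides. Closed weight: one tin 0.42 to 0.53 kg (it holds a solid cake), the other about 0.22 kg; which is which changes and cannot be seen from outside.
- lid_a: Its slip lid, 62 mm square, 59 mm high, 60 g. Origin: centre of the open underside, 29 mm above the tin's origin when closed; z to the closed top. Friction holds it: 10 to 20 N along the axis draws it off over 55 mm. That is more than a tin weighs: a closed tin can be lifted smoothly by its lid, and an unheld base comes up with the lid. Grip it near the top across two facing sides.
- tin_b: Twin of tin_a, the same in shape and size.
- lid_b: The slip lid of tin_b, the same as lid_a.
- deck: Wooden deck of the fixed stand, 108 mm wide, tilted 25 degrees. Origin: point on its surface, 42 mm above the worktop, under the centre of a tin that is fully home. z: the deck's normal, leaning towards the robot; x: uphill, away from the robot; y: across. The deck runs from x = -50 to +122 mm; a stop 12 mm high at the low end has its face at x = -40 mm, so a home tin's origin is at x = 0.
- lips_mouth (a point): Uphill end of the two hold-down lips, midway between them on the deck (deck x = +25 mm). From here down to x = -40 mm: side rails 85 mm apart, lips 66 mm apart, undersides 7.5 and tops 11.5 mm above the deck, so a foot plate has 2.5 mm play at each side and above. Uphill of it flared guides, 10 mm high, to x = +56 mm.
- load_point (a point): Point on the bare deck uphill of the lips (deck x = +78 mm) where a tin, square to the deck and standing flat on it, can be set down; from here it slides 78 mm straight downhill (deck -x), foot plate under the lips, to the stop.
- board: Fixed wooden chopping board, about 340 x 240 mm and 22 mm thick, long side pointing away from the robot. Origin: centre of its underside, on the worktop; x along the short side.
- jar: Bystander: jar with a red cap, diameter 65, 100 mm high. Origin: centre of its underside, z up.
- candle: Bystander: small tealight candle, diameter 38, 15 mm high. Origin: centre of its underside, z up.
There are look-alikes about, which are no part of the job. Leave any green look-alike of the lid_b alone.

How it is judged:
By the outcome, as a careful person would: the job done as asked, in the order asked, and still so for the second after the job is handed in, with the robot touching nothing.
It also fails if it takes over 70 s, if anything falls off the work surface, if the arm or the gripper's body presses on something with over 40 N, if the wrist force passes 120 N, or if a joint passes its speed limit or range.

## Working session

There is one attempt and no reset: what is moved stays moved. The work goes in short steps, Python scripts to look and compute and a tool call to move; the robot and the scene stay as the last step left them, time stands still between calls to the robot, and variables do not carry over. Pictures are saved under pics/ and viewed, at most 10 in all, crops included, and the job is handed in when it is done.

Besides the shell and the picture viewer there is one more tool, called after ">>>" as a command line: name --argument value ..., lists and objects as JSON in quotes. jog_arm: Moves the arm, as the interface text tells. Its arguments: {"type":"object","properties":{"series":{"type":"array"}},"required":["series"]}

```bash
ls; mkdir -p pics; cat > h.py <<'E'
import numpy as np, cv2
from bench import ctrl
from scipy.spatial.transform import Rotation as R
def rot(q): return R.from_quat([q[1],q[2],q[3],q[0]])
def pts(c):
    z=c["z_map"].astype(float); v,u=np.mgrid[:z.shape[0],:z.shape[1]]
    p=np.stack([(u-c["cx"])/c["fx"]*z,(v-c["cy"])/c["fy"]*z,z],-1)
    r=np.array(c["rotation"]); r=r if r.shape==(3,3) else rot(r).as_matrix()
    w=p@r.T+np.array(c["xyz"]); w[z==0]=np.nan
    return w
E
python3 - <<'E'
from h import *
for n in("scene","side"):
    c=ctrl.camera(n); cv2.imwrite(f"pics/{n}0.png",c["frame"]); print(n,c["xyz"],np.array(c["rotation"]).tolist(),c["fx"])
    np.savez(f"{n}0.npz",w=pts(c),f=c["frame"])
o=ctrl.get_obs();print(o)
E
```

```text
pics
scene [-0.1061186   0.36362228  0.78963428] [0.20082049636686064, -0.4683924692264108, 0.7955287004954309, -0.32774030832200746] 382.9172245850306
side [ 0.41567095 -0.80286259  0.55673835] [-0.5045116808482502, 0.8626582774551091, -0.029517772196638547, 0.020429423643478283] 419.1673293248101
{'time_s': 0.1, 'q': array([-1.39728433e+00,  1.81472540e-01,  1.60792156e+00,  6.43854173e-06,
        1.35379567e+00, -2.06349523e-01]), 'dq': array([-0.00081824, -0.0022569 , -0.00183469, -0.00210756, -0.00175672,
       -0.00024053]), 'joint_efforts': array([ 5.39080083e-04, -4.45878410e+01, -3.52238846e+01, -2.07524108e-04,
        4.15426548e-03, -1.38879517e-05]), 'eef_pos': array([ 0.21310853, -0.53351005,  0.23046443]), 'eef_rot': array([-7.98401701e-04,  9.82017127e-01,  1.88790158e-01,  1.62535860e-05]), 'wrist_force': array([0.27973222, 0.13317189, 0.34688677]), 'torque': array([ 0.02345052, -0.0401163 , -0.00996003]), 'grasp_force': 0.0, 'opening': 1.0001303425392412}
```

View pics/scene0.png

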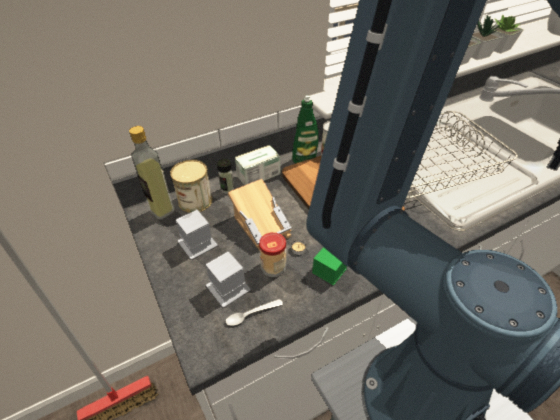

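View pics/side0.png

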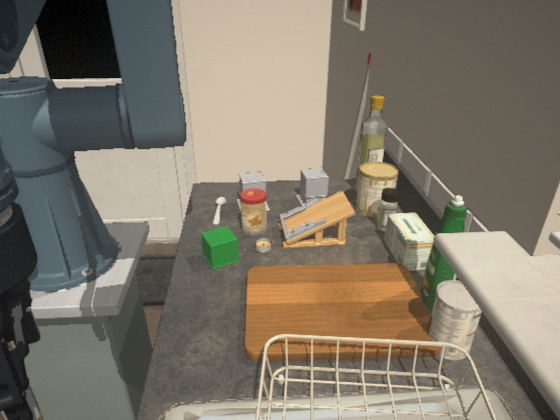

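Scene view: two bare-steel tins at (195,232) and (227,277). The green look-alike lid is at (328,265), the stand at (262,212), the jar at (272,253) and the candle at (298,248). In the side view the board is at (335,310). The steel squares with foot plates are the tins; the green cube has no foot plate, so it isn't one.

```bash
python3 - <<'E'
from h import *
S=np.load("scene0.npz");w=S["w"];D=np.load("side0.npz");d=D["w"]
def rect(p):
    (c,s,a)=cv2.minAreaRect((p[:,:2]*1000).astype(np.float32)); return np.round(c,1),np.round(s,1),round(a,1)
def reg(w,u0,u1,v0,v1,z0,z1):
    p=w[v0:v1,u0:u1].reshape(-1,3); p=p[~np.isnan(p[:,0])]; return p[(p[:,2]>z0)&(p[:,2]<z1)]
for nm,W,b in(("tin1",w,(170,225,205,262)),("tin2",w,(200,252,245,306)),("tin1 side",d,(295,335,160,205)),("tin2 side",d,(235,270,165,190)),("green",w,(305,350,240,290))):
    p=reg(W,*b,.081,.095); 
    if len(p)<5: p=reg(W,*b,.05,.2)
    print(nm,len(p),rect(p),p[:,2].mean())
    q=reg(W,*b,.002,.010); 
    if len(q)>5: print("  foot",len(q),rect(q))
p=reg(d,235,450,255,365,.016,.028);print("board",rect(p),p[:,2].mean(), p.min(0),p.max(0))
p=reg(w,255,290,230,275,.09,.11);print("jar",rect(p))
p=reg(w,288,308,240,258,.008,.02);print("candle",rect(p))
# deck plane: wood pixels region in scene
p=reg(w,232,290,180,245,.03,.16)
best=0;rng=np.random.default_rng(0)
for i in range(2000):
    a=p[rng.choice(len(p),3,0)];n=np.cross(a[1]-a[0],a[2]-a[0]);n/=np.linalg.norm(n)+1e-12
    if abs(abs(n[2])-np.cos(np.radians(25)))>.02: continue
    m=abs((p-a[0])@n)<.002
    if m.sum()>best: best=m.sum();M=m
q=p[M];c=q.mean(0);n=np.linalg.svd(q-c)[2][2];n*=np.sign(n[2])
print("deck",len(p),best,c,n,np.degrees(np.arccos(n[2])))
x=np.cross(np.cross(n,[0,0,1]),n);x/=np.linalg.norm(x);y=np.cross(n,x)
e=np.stack([(q-c)@x,(q-c)@y],1);print(x,y,e.min(0),e.max(0),np.percentile(e,[1,99],axis=0));print(rect(e))
# all heights above plane in region
h=(p-c)@n
for lo,hi in((.006,.009),(.009,.011),(.0105,.014)):
    k=p[(h>lo)&(h<hi)]; print(lo,len(k))
np.savez("deck.npz",c=c,n=n,x=x,y=y)
im=S["frame"] if "frame" in S else S["f"]
cr=cv2.resize(im[170:310,165:345],None,fx=4.4,fy=4.2,interpolation=cv2.INTER_CUBIC);cv2.imwrite("pics/crop1.png",cr)
E
```

```text
tin1 538 (array([529.4, 236.3]), array([193.3,  62.2]), 7.0) 0.08749166357268932
  foot 441 (array([637.6, 230.7]), array([150.8, 224.2]), 69.0)
tin2 652 (array([421.6, 227.3]), array([64.6, 62.9]), 9.8) 0.08740126125341617
  foot 520 (array([465.6, 217.9]), array([134.7, 187.9]), 64.3)
tin1 side 353 (array([600.5, 173. ]), array([ 62.7, 205. ]), 8.2) 0.08895748356204317
  foot 259 (array([610. , 301.5]), array([181.1, 122.6]), 83.8)
tin2 side 313 (array([419.9, 225.2]), array([61.4, 68.4]), 9.1) 0.08986532638692987
  foot 69 (array([421.8, 355.5]), array([ 64.1, 104.8]), 87.0)
green 376 (array([341.6,  -7.1]), array([62.9, 45.7]), 23.8) 0.05794037888966175
  foot 118 (array([371.1, -17.3]), array([106.2, 155.7]), 64.1)
board (array([ 577. , -198.5]), array([310. , 415.6]), 86.7) 0.023140483850293384 [ 0.37819619 -0.34957102  0.01601657] [ 0.79141717 -0.03215757  0.02799469]
jar (array([422. , 102.5]), array([61.6, 62.9]), 62.9)
candle (array([442.6,  16.6]), array([36.6, 39.4]), 59.8)
deck 2350 1210 [0.58345661 0.06596186 0.06351579] [-0.42177534 -0.02217053  0.90642928] 24.983524207611662
[0.90517961 0.04758057 0.42235763] [-0.05249232  0.99862133  0.        ] [-0.08168954 -0.0533039 ] [0.07051165 0.05474211] [[-0.0769335  -0.05091733]
 [ 0.06803746  0.05235179]]
(array([-5.8,  0.6]), array([107.5, 151.7]), 89.0)
0.006 60
0.009 127
0.0105 240
```

View pics/crop1.png

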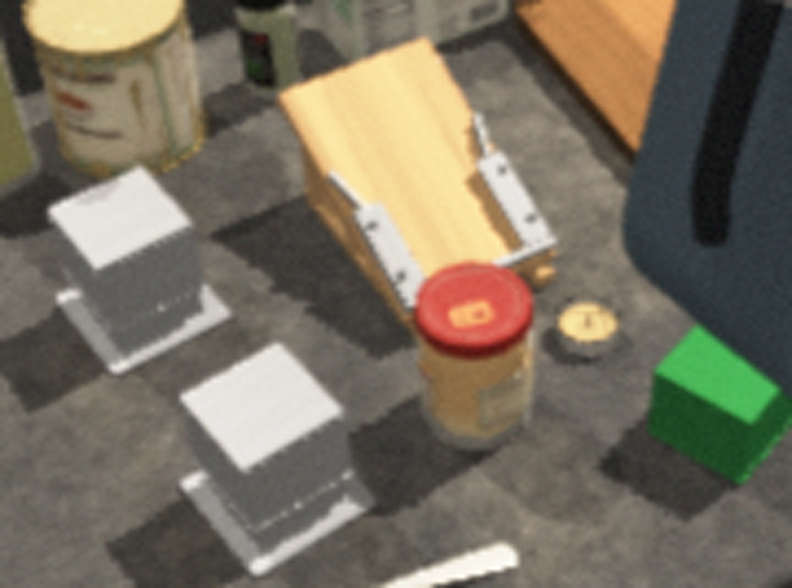

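The crop confirms it: both steel tins have foot plates, while the green lid at (328,265) is the look-alike and stays untouched. I'll refine the far tin and the board, then plan the approach.

```bash
cat >> h.py <<'E'
def rect(p):
    (c,s,a)=cv2.minAreaRect((p[:,:2]*1000).astype(np.float32)); return np.round(c,1),np.round(s,1),round(a,1)
def down(yaw,pitch=0): # tool x at world yaw; tool z down, pitched toward +x by pitch (deck tilt)
    B=np.array([[1,0,0],[0,-1,0],[0,0,-1.]])
    return R.from_euler('z',yaw,degrees=True)*R.from_euler('y',-pitch,degrees=True)*R.from_matrix(B)
def plan(goals,n,start=None,ramp=True,grip=85.4):
    """rows in tool axes: goals=[(pos,Rot)], n=[rows per leg]"""
    o=ctrl.get_obs(); P=np.array(o["eef_pos"]) if start is None else np.array(start[0]); Q=rot(o["eef_rot"]) if start is None else start[1]
    rows=[]
    for (g,G),k in zip(goals,n):
        P0,Q0=P.copy(),Q; rv=(Q0.inv()*G).as_rotvec()
        for i in range(1,k+1):
            s=i/k; s=(1-np.cos(np.pi*s))/2 if ramp else s
            T=P0+s*(np.array(g)-P0); TQ=Q0*R.from_rotvec(rv*s)
            d=np.round(Q.inv().apply(T-P)*1000,1); r=np.round((Q.inv()*TQ).as_rotvec(),3)
            rows.append(list(d+0)+list(r+0)+[grip]); P=P+Q.apply(d/1000); Q=Q*R.from_rotvec(r)
    rows+= [[0]*6+[grip]]*((-len(rows))%10)
    for i in range(0,len(rows),10):
        print("["+",".join("["+",".join("%g"%x for x in r)+"]" for r in rows[i:i+10])+"]")
    print("end",np.round(P,4), "max mm",max(np.linalg.norm(r[:3]) for r in rows),"max rad",max(np.linalg.norm(r[3:6]) for r in rows))
E
python3 - <<'E'
from h import *
S=np.load("scene0.npz");w=S["w"];D=np.load("side0.npz");d=D["w"];f=D["f"].astype(int)
p=w[205:262,170:225].reshape(-1,3);p=p[(p[:,2]>.081)&(p[:,2]<.095)]
m=np.median(p,0);p=p[np.linalg.norm(p[:,:2]-m[:2],axis=1)<.05];print("tin1",rect(p))
p=d[155:205,295:335].reshape(-1,3);p=p[(p[:,2]>.081)&(p[:,2]<.097)];m=np.median(p,0);p=p[np.linalg.norm(p[:,:2]-m[:2],axis=1)<.05];print("tin1 side",rect(p))
k=(f[...,2]-f[...,0]>50)&(d[...,2]>.017)&(d[...,2]<.028);k[:255]=0
k=cv2.morphologyEx(k.astype(np.uint8),cv2.MORPH_OPEN,np.ones((3,3)));n,l,s,_=cv2.connectedComponentsWithStats(k);i=1+s[1:,4].argmax();print("board",rect(d[l==i]),s[i])
# bottles/can near tins: tall things
p=w[120:310,100:350].reshape(-1,3);p=p[(p[:,2]>.1)&(p[:,0]>.3)];print("tall",[ (round(a,2),round(b,2),round(p[(abs(p[:,0]-a)<.03)&(abs(p[:,1]-b)<.03)][:,2].max(initial=0),2)) for a in np.arange(.4,1,.06) for b in np.arange(-.1,.5,.06) if ((abs(p[:,0]-a)<.03)&(abs(p[:,1]-b)<.03)).sum()>5])
plan([([.36,-.15,.24],down(10)),([.405,.223,.21],down(9))],[14,13])
E
```

```text
tin1 (array([592.5, 244.1]), array([66.2, 62.2]), 7.0)
tin1 side (array([590.2, 240.6]), array([62.9, 64.1]), 9.9)
board (array([ 569.8, -204.1]), array([238.8, 339.9]), 88.7) [  244   263   187    93 12686]
tall [(np.float64(0.4), np.float64(0.08), np.float64(0.1)), (np.float64(0.4), np.float64(0.14), np.float64(0.1)), (np.float64(0.46), np.float64(0.08), np.float64(0.1)), (np.float64(0.46), np.float64(0.14), np.float64(0.1)), (np.float64(0.7), np.float64(0.14), np.float64(0.12)), (np.float64(0.7), np.float64(0.2), np.float64(0.12)), (np.float64(0.7), np.float64(0.26), np.float64(0.2)), (np.float64(0.7), np.float64(0.32), np.float64(0.21)), (np.float64(0.76), np.float64(0.08), np.float64(0.11)), (np.float64(0.76), np.float64(0.14), np.float64(0.12)), (np.float64(0.76), np.float64(0.2), np.float64(0.12)), (np.float64(0.76), np.float64(0.26), np.float64(0.28)), (np.float64(0.76), np.float64(0.32), np.float64(0.28)), (np.float64(0.82), np.float64(-0.1), np.float64(0.16)), (np.float64(0.82), np.float64(-0.04), np.float64(0.17)), (np.float64(0.82), np.float64(0.02), np.float64(0.19)), (n
[... 667 characters left out ...]
,0,0,0.021,85.4],[22,-32.1,-0.9,0,0,0.02,85.4]]
[[17.8,-27.3,-0.8,0,0,0.016,85.4],[13,-20.7,-0.5,-0.001,0,0.012,85.4],[8,-12.9,-0.4,0,0,0.008,85.4],[2.6,-4.4,-0.1,0,0,0.002,85.4],[1.6,-5.2,0.4,0,0,0,85.4],[4.7,-15.4,1.3,0,0,0.001,85.4],[7.4,-24.6,2.1,0,0,0.001,85.4],[9.8,-32.5,2.7,0,0,0.002,85.4],[11.5,-38.4,3.1,0,0,0.002,85.4],[12.5,-42.1,3.5,0,0,0.002,85.4]]
[[12.8,-43.5,3.6,0,0,0.002,85.4],[12.4,-42.2,3.5,0,0,0.002,85.4],[11.2,-38.5,3.2,0,0,0.002,85.4],[9.4,-32.5,2.7,0,0,0.002,85.4],[7.1,-24.8,2.1,0,0,0.001,85.4],[4.4,-15.4,1.3,0,0,0.001,85.4],[1.5,-5.3,0.4,0,0,0,85.4],[0,0,0,0,0,0,85.4],[0,0,0,0,0,0,85.4],[0,0,0,0,0,0,85.4]]
end [0.405 0.223 0.21 ] max mm 45.802729176327475 max rad 0.023
```

>>> jog_arm --series '[[[4,-4,0,0,0,0.003,85],[10,-11,0,0,0,0.007,85],[16,-18,-1,0,0,0.012,85],[22,-24,-1,0,0,0.017,85],[25,-30,-1,0,0,0.019,85],[28,-33,-1,0,0,0.022,85],[28,-36,-1,0,0,0.023,85],[27,-36,-1,0,0,0.023,85],[25,-36,-1,0,0,0.021,85],[22,-32,-1,0,0,0.02,85]]]'

```text
time_s: 1.1
eef_pos: [0.3324, -0.2203, 0.2391]
eef_rot: [-0.0, 0.994, 0.106, 0.0]
wrist_force: [0.1, -0.4, -0.1]
opening: 0.995
grasp_force: 0.0
```

>>> jog_arm --series '[[[18,-27,-1,0,0,0.016,85],[13,-21,0,0,0,0.012,85],[8,-18,0,0,0,0.008,85],[6,-18,0,0,0,0.002,85],[6,-18,0,0,0,0,85],[6,-20,1,0,0,0.001,85],[8,-25,2,0,0,0.001,85],[10,-32,3,0,0,0.002,85],[12,-38,3,0,0,0.002,85],[12,-42,3,0,0,0.002,85]]]'

```text
time_s: 2.1
eef_pos: [0.3827, 0.0513, 0.2282]
eef_rot: [0.0, 0.997, 0.083, 0.0]
wrist_force: [1.5, -0.4, 0.5]
opening: 0.995
grasp_force: 0.0
```

>>> jog_arm --series '[[[12,-40,4,0,0,0.002,85],[10,-36,4,0,0,0.002,85],[8,-30,3,0,0,0.002,85],[6,-22,3,0,0,0.002,85],[4,-16,2,0,0,0.001,85],[2,-8,1,0,0,0.001,85],[0,0,0,0,0,0,85],[0,0,0,0,0,0,85],[0,0,0,0,0,0,85],[0,0,0,0,0,0,85]]]'

```text
time_s: 3.1
eef_pos: [0.4003, 0.2057, 0.2114]
eef_rot: [0.0, 0.997, 0.078, 0.0]
wrist_force: [0.1, 0.2, -0.2]
opening: 0.998
grasp_force: 0.0
```

```bash
python3 - <<'E'
from h import *
o=ctrl.get_obs();print(o["time_s"],o["eef_pos"],rot(o["eef_rot"]).as_matrix().round(3).tolist(),o["wrist_force"])
c=ctrl.camera("wrist"); cv2.imwrite("pics/w1.png",c["frame"]);w=pts(c);np.savez("w1.npz",w=w,f=c["frame"]);print(c["xyz"])
w=w.reshape(-1,3)
for m,z0,z1 in(([.422,.227],.084,.093),([.591,.242],.084,.093)):
    p=w[(np.linalg.norm(w[:,:2]-m,axis=1)<.055)&(w[:,2]>z0)&(w[:,2]<z1)]
    if len(p)>10: print(len(p),rect(p),p[:,2].mean())
E
```

```text
3.1 [0.40029011 0.20568489 0.21143836] [[0.988, 0.155, 0.0], [0.155, -0.988, -0.0], [0.0, 0.0, -1.0]] [ 0.08062881  0.18115432 -0.15179853]
[0.46918587 0.2157793  0.35436157]
6965 (array([422.1, 225.7]), array([62., 62.]), 9.4) 0.08830121287613707
```

View pics/w1.png

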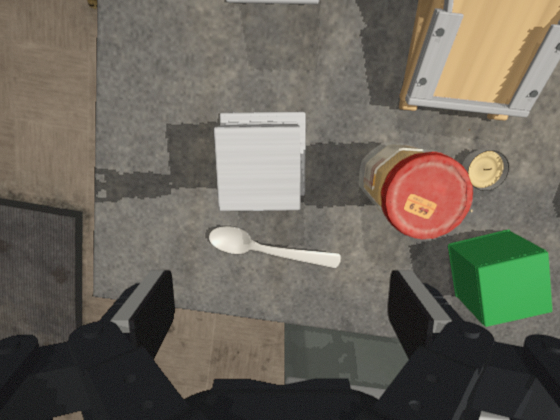

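The wrist view shows tin 2's lid at (260,165), clear all round. The jar is at (425,195) and the spoon is low at (275,245). Next I descend on it.

```bash
python3 - <<'E'
from h import *
plan([([.4221,.2257,.15],down(9.4)),([.4221,.2257,.052],down(9.4))],[6,8],grip=85)
E
```

```text
[[1.6,-1.1,4.1,0,0,-0.001,85],[4.5,-3,11.3,0,0,-0.001,85],[6.2,-4,15.3,0,0,-0.002,85],[6.2,-4.1,15.4,0,0,-0.002,85],[4.5,-3,11.2,0,0,-0.002,85],[1.6,-1,4.1,0,0,0,85],[0,0,3.7,0,0,0,85],[0,0,10.7,0,0,0,85],[0,0,15.9,0,0,0,85],[0,0,18.7,0,0,0,85]]
[[0,0,18.8,0,0,0,85],[0,0,15.9,0,0,0,85],[0,0,10.6,0,0,0,85],[0,0,3.7,0,0,0,85],[0,0,0,0,0,0,85],[0,0,0,0,0,0,85],[0,0,0,0,0,0,85],[0,0,0,0,0,0,85],[0,0,0,0,0,0,85],[0,0,0,0,0,0,85]]
end [0.4221 0.2257 0.052 ] max mm 18.8 max rad 0.002
```

>>> jog_arm --series '[[[2,-1,4,0,0,-0.001,85],[4.5,-3,11,0,0,-0.001,85],[6,-4,15,0,0,-0.002,85],[6,-4,15,0,0,-0.002,85],[4.5,-3,12,0,0,-0.002,85],[1.6,-1.2,4.4,0,0,0,85],[0,0,4,0,0,0,85],[0,0,11,0,0,0,85],[0,0,16,0,0,0,85],[0,0,19,0,0,0,85]]]'

```text
time_s: 4.15
eef_pos: [0.4225, 0.2264, 0.0999]
eef_rot: [-0.0, 0.997, 0.082, 0.001]
wrist_force: [0.5, 0.0, 0.2]
opening: 0.996
grasp_force: 0.0
```

>>> jog_arm --series '[[[0,0,19,0,0,0,85],[0,0,16,0,0,0,85],[0,0,10,0,0,0,85],[0,0,3,0,0,0,85],[0,0,0,0,0,0,85],[0,0,0,0,0,0,55],[0,0,0,0,0,0,55],[0,0,0,0,0,0,55],[0,0,0,0,0,0,55],[0,0,0,0,0,0,55]]]'

```text
time_s: 5.15
eef_pos: [0.4228, 0.2265, 0.053]
eef_rot: [-0.0, 0.997, 0.082, 0.001]
wrist_force: [-1.0, 0.3, 5.4]
opening: 0.716
grasp_force: 66.7
```

>>> jog_arm --series '[[[0,0,0,0,0,0,55],[0,0,0,0,0,0,55],[0,0,-2,0,0,0,55],[0,0,-4,0,0,0,55],[0,0,-6,0,0,0,55],[0,0,-6,0,0,0,55],[0,0,-4,0,0,0,55],[0,0,-2,0,0,0,55],[0,0,0,0,0,0,55],[0,0,0,0,0,0,55]]]'

```text
time_s: 6.15
eef_pos: [0.4218, 0.2262, 0.0758]
eef_rot: [0.0, 0.997, 0.082, -0.0]
wrist_force: [-0.6, -0.3, -5.4]
opening: 0.721
grasp_force: 66.0
```

```bash
python3 - <<'E'
from h import *
o=ctrl.get_obs();print(o["time_s"],o["eef_pos"],o["wrist_force"],o["torque"],o["opening"],o["grasp_force"],rot(o["eef_rot"]).as_matrix().round(3).tolist())
E
```

```text
6.15 [0.42176634 0.22624544 0.07581881] [-0.58091855 -0.28323925 -5.36970063] [-0.03199429  0.02436354 -0.02829947] 0.7207468302158445 66.03707045316696 [[0.986, 0.164, -0.0], [0.164, -0.986, -0.0], [-0.0, -0.0, -1.0]]
```

The wrist reads 5.4 N, about 0.5 kg, so tin 2 looks like the full one. I'll set it back down and lift the other for the comparison the task asks for.

>>> jog_arm --series '[[[0,0,3,0,0,0,55],[0,0,6,0,0,0,55],[0,0,6,0,0,0,55],[0,0,5,0,0,0,55],[0,0,2,0,0,0,55],[0,0,1.5,0,0,0,55],[0,0,0,0,0,0,55],[0,0,0,0,0,0,85],[0,0,0,0,0,0,85],[0,0,0,0,0,0,85]]]'

```text
time_s: 7.15
eef_pos: [0.4225, 0.2264, 0.0527]
eef_rot: [-0.0, 0.997, 0.082, 0.001]
wrist_force: [-0.3, -1.3, -0.6]
opening: 0.996
grasp_force: 0.0
```

>>> jog_arm --series '[[[0,0,0,0,0,0,85],[0,0,-4,0,0,0,85],[0,0,-12,0,0,0,85],[0,0,-20,0,0,0,85],[0,0,-24,0,0,0,85],[0,0,-24,0,0,0,85],[0,0,-20,0,0,0,85],[4,0,-6,0,0,0,85],[8,0,0,0,0,0,85],[8,0,0,0,0,0,85]]]'

```text
time_s: 8.15
eef_pos: [0.442, 0.2296, 0.1619]
eef_rot: [0.0, 0.997, 0.082, -0.0]
wrist_force: [-1.3, -0.5, 0.5]
opening: 0.996
grasp_force: 0.0
```

```bash
python3 - <<'E'
from h import *
o=ctrl.get_obs();print(o["time_s"],o["eef_pos"],o["wrist_force"],o["opening"])
c=ctrl.camera("wrist"); cv2.imwrite("pics/w2.png",c["frame"]);w=pts(c);np.savez("w2.npz",w=w,f=c["frame"])
w=w.reshape(-1,3)
for m in([.422,.227],[.591,.242]):
    p=w[(np.linalg.norm(w[:,:2]-m,axis=1)<.055)&(w[:,2]>.084)&(w[:,2]<.093)]
    if len(p)>10: print(len(p),rect(p),p[:,2].mean())
plan([([.591,.242,.15],down(9.4)),([.591,.242,.052],down(9.4))],[11,8],grip=85)
E
```

```text
8.15 [0.44200591 0.22956545 0.16192095] [-1.27033477 -0.53901046  0.47995869] 0.9963425164563825
8777 (array([421.1, 225.6]), array([62.4, 62.1]), 9.7) 0.08848223232500185
1341 (array([564.2, 238.3]), array([ 5.9, 61.8]), 8.5) 0.08790364757115422
[[3,0.2,0.2,0,0,0,85],[8.8,0.7,0.7,0,0,0,85],[13.7,1.2,1.1,0,0,0,85],[17.8,1.4,1.4,0,0,0,85],[20.2,1.6,1.6,0,0,0,85],[21.1,1.7,1.7,0,0,0,85],[20.2,1.6,1.5,0,0,0,85],[17.7,1.4,1.4,0,0,0,85],[13.8,1.1,1.1,0,0,0,85],[8.7,0.8,0.7,0,0,0,85]]
[[3,0.2,0.2,0,0,0,85],[0,0,3.7,0,0,0,85],[0,0,10.7,0,0,0,85],[0,0,15.9,0,0,0,85],[0,0,18.7,0,0,0,85],[0,0,18.8,0,0,0,85],[0,0,15.9,0,0,0,85],[0.1,0,10.6,0,0,0,85],[0,0,3.7,0,0,0,85],[0,0,0,0,0,0,85]]
end [0.591 0.242 0.052] max mm 21.236525139485508 max rad 0.0
```

>>> jog_arm --series '[[[6,0.5,0.5,0,0,0,85],[12,1,1,0,0,0,85],[18,1.4,1.4,0,0,0,85],[20,1.6,1.6,0,0,0,85],[22,1.7,1.7,0,0,0,85],[22,1.7,1.7,0,0,0,85],[18,1.4,1.4,0,0,0,85],[14,1,1,0,0,0,85],[10,0.8,0.8,0,0,0,85],[6.5,0.4,1,0,0,0,85]]]'

```text
time_s: 9.2
eef_pos: [0.5908, 0.2424, 0.1494]
eef_rot: [0.0, 0.997, 0.082, -0.0]
wrist_force: [0.2, 0.2, 0.1]
opening: 0.996
grasp_force: 0.0
```

>>> jog_arm --series '[[[0,0,5,0,0,0,85],[0,0,15,0,0,0,85],[0,0,22,0,0,0,85],[0,0,24,0,0,0,85],[0,0,18,0,0,0,85],[0,0,10,0,0,0,85],[0,0,3,0,0,0,85],[0,0,0,0,0,0,55],[0,0,0,0,0,0,55],[0,0,0,0,0,0,55]]]'

```text
time_s: 10.2
eef_pos: [0.591, 0.2428, 0.0547]
eef_rot: [-0.0, 0.997, 0.082, 0.001]
wrist_force: [1.6, 1.2, 1.1]
opening: 0.718
grasp_force: 65.4
```

>>> jog_arm --series '[[[0,0,0,0,0,0,55],[0,0,0,0,0,0,55],[0,0,0,0,0,0,55],[0,0,-2,0,0,0,55],[0,0,-5,0,0,0,55],[0,0,-5,0,0,0,55],[0,0,-2,0,0,0,55],[0,0,0,0,0,0,55],[0,0,0,0,0,0,55],[0,0,0,0,0,0,55]]]'

```text
time_s: 11.2
eef_pos: [0.5898, 0.2425, 0.067]
eef_rot: [0.0, 0.997, 0.082, -0.0]
wrist_force: [0.3, 0.0, -2.6]
opening: 0.721
grasp_force: 65.1
```

Tin 1 reads 2.6 N, so it is the light one and tin 2 is the full one. I'll put tin 1 down, then look at the stand on the way back.

>>> jog_arm --series '[[[0,0,3,0,0,0,55],[0,0,5,0,0,0,55],[0,0,4,0,0,0,55],[0,0,1.5,0,0,0,55],[0,0,0.5,0,0,0,55],[0,0,0,0,0,0,85],[0,0,0,0,0,0,85],[0,0,0,0,0,0,85],[0,0,-5,0,0,0,85],[0,0,-16,0,0,0,85]]]'

```text
time_s: 12.2
eef_pos: [0.5885, 0.2422, 0.0731]
eef_rot: [0.0, 0.997, 0.082, -0.002]
wrist_force: [-0.3, 0.8, -0.6]
opening: 0.995
grasp_force: 0.0
```

```bash
python3 - <<'E'
from h import *
o=ctrl.get_obs();print(o["time_s"],o["eef_pos"],o["wrist_force"],o["opening"])
P=o["eef_pos"]
plan([([P[0],P[1],.13],down(9.4)),([.50,.075,.26],down(9.4))],[4,16],grip=85)
E
```

```text
12.2 [0.58854945 0.24221414 0.07307345] [-0.29747257  0.81159572 -0.55186653] 0.994937491754311
[[0,0,-8.3,0,0.001,0,85],[-0.1,0,-20.2,0,0.001,0,85],[0,0,-20.1,0,0.001,0.001,85],[0,0,-8.3,0,0.001,0,85],[-1.1,1.4,-1.2,0,0,0,85],[-3.3,4.3,-3.7,0,0,0,85],[-5.3,7,-6.1,0,0,0,85],[-7.1,9.4,-8,0,0,0,85],[-8.7,11.4,-9.9,0,0,0,85],[-9.9,13,-11.2,0,0,0,85]]
[[-10.7,14.1,-12.2,0,0,0,85],[-11.2,14.7,-12.7,0,0,0,85],[-11.2,14.7,-12.7,0,0,0,85],[-10.7,14.1,-12.2,0,0,0,85],[-9.9,13,-11.2,0,0,0,85],[-8.7,11.4,-9.9,0,0,0,85],[-7.2,9.4,-8.1,0,0,0,85],[-5.3,6.9,-6,0,0,0,85],[-3.2,4.3,-3.7,0,0,0,85],[-1.1,1.5,-1.2,0,0,0,85]]
end [0.5   0.075 0.26 ] max mm 22.423648231275838 max rad 0.001414213562373095
```

>>> jog_arm --series '[[[0,0,-24,0,0,0,85],[0,0,-24,0,0,0,85],[-2,2,-12,0,0,0,85],[-5,7,-7,0,0,0,85],[-8,11,-10,0,0,0,85],[-10,13,-11,0,0,0,85],[-11,15,-12,0,0,0,85],[-12,16,-13,0,0,0,85],[-12,16,-13,0,0,0,85],[-12,16,-13,0,0,0,85]]]'

```text
time_s: 13.2
eef_pos: [0.5333, 0.1349, 0.213]
eef_rot: [0.0, 0.997, 0.082, -0.001]
wrist_force: [0.0, 0.8, 0.4]
opening: 1.002
grasp_force: 0.0
```

>>> jog_arm --series '[[[-12,16,-13,0,0,0,85],[-11,14,-12,0,0,0,85],[-9,12,-10,0,0,0,85],[-6,8,-6,0,0,0,85],[-3,4,-4,0,0,0,85],[-1,1,-1,0,0,0,85],[0,0,0,0,0,0,85],[0,0,0,0,0,0,85],[0,0,0,0,0,0,85],[0,0,0,0,0,0,85]]]'

```text
time_s: 14.2
eef_pos: [0.5022, 0.0752, 0.2589]
eef_rot: [-0.0, 0.997, 0.083, -0.0]
wrist_force: [0.7, 0.3, 0.3]
opening: 0.993
grasp_force: 0.0
```

```bash
python3 - <<'E'
from h import *
o=ctrl.get_obs();print(o["time_s"],o["eef_pos"])
c=ctrl.camera("wrist"); cv2.imwrite("pics/w3.png",c["frame"]);w=pts(c);np.savez("w3.npz",w=w,f=c["frame"])
D=np.load("deck.npz");n0=D["n"];c0=D["c"]
p=w.reshape(-1,3);p=p[~np.isnan(p[:,0])]
k=p[(abs((p-c0)@n0)<.004)&(np.linalg.norm(p-c0,axis=1)<.09)]
for _ in range(4):
    c1=k.mean(0);n=np.linalg.svd(k-c1,full_matrices=False)[2][2];n*=np.sign(n[2]);k=p[(abs((p-c1)@n)<.002)&(np.linalg.norm(p-c0,axis=1)<.11)]
print("n",n,np.degrees(np.arccos(n[2])),"yaw",np.degrees(np.arctan2(-n[1],-n[0])),len(k))
x=np.cross(np.cross(n,[0,0,1]),n);x/=np.linalg.norm(x)
y=np.cross(n,x); O=c1+x*(.042-c1[2])/x[2]
d=(p-O); X,Y,H=d@x,d@y,d@n
# deck edges per x slice
g=(abs(H)<.003)
for a in(.06,.08,.10):
    s=g&(abs(X-a)<.004)&(abs(Y)<.07); print("deck edge",a,np.percentile(Y[s],[.5,99.5])*1000)
print("X max",[np.percentile(X[g&(abs(Y-b)<.005)&(X<.15)],99.5)*1000 for b in(-.04,0,.04)])
L=(H>.0095)&(H<.0135)&(abs(Y)<.075)&(X>-.045)&(X<.024)
for a in(-.025,-.01,.005,.018):
    s=L&(abs(X-a)<.004); l=Y[s&(Y<0)];r=Y[s&(Y>0)]
    print("lip",a,(np.percentile(l,[1,99])*1000).round(1) if len(l)>5 else None,(np.percentile(r,[1,99])*1000).round(1) if len(r)>5 else None)
st=(H>.0095)&(H<.0135)&(abs(Y)<.028);print("stop X",np.percentile(X[st&(X<0)],[1,50,99])*1000 if st.any() else None)
print("O",O,x,y)
q=p[(np.linalg.norm(p[:,:2]-[.422,.226],axis=1)<.055)&(p[:,2]>.084)&(p[:,2]<.093)];print("tin2",len(q),rect(q) if len(q)>9 else 0)
np.savez("deck2.npz",O=O,x=x,y=y,n=n)
plan([([.4215,.2258,.15],down(9.5)),([.4215,.2258,.048],down(9.5))],[12,7],grip=85)
E
```

```text
14.2 [0.50222154 0.07523358 0.25890547]
n [-0.42121301 -0.02128588  0.90671192] 24.94515382145321 yaw 2.892965651839947 18404
deck edge 0.06 [-53.36553894  52.81530265]
deck edge 0.08 [-53.11166062  53.1030799 ]
deck edge 0.1 [-53.25561426  53.02524041]
X max [np.float64(122.85591245871943), np.float64(122.59180643930013), np.float64(122.71092875478071)]
lip -0.025 [-51.8 -33.4] [32.6 50.8]
lip -0.01 [-51.7 -33.6] [32.6 50.5]
lip 0.005 [-51.8 -33.4] [32.8 50.9]
lip 0.018 [-51.7 -33.7] [32.8 50.6]
stop X [-467.34606217 -100.4013855   -38.40022251]
O [0.53544559 0.06179997 0.042     ] [0.90555637 0.04576204 0.42175051] [-5.04703244e-02  9.98725561e-01 -3.46944695e-18]
tin2 4309 (array([421.3, 225.3]), array([62. , 62.6]), 9.8)
[[-0.9,-2.8,1.9,0,0,0,85],[-2.8,-8,5.4,0,0,0,85],[-4.3,-12.9,8.7,0,0,0,85],[-5.7,-16.8,11.3,0,0,0,85],[-6.6,-19.5,13.1,0,0,0,85],[-7.1,-20.9,14.1,0,0,0,85],[-7.1,-21,14.1,0,0,0,85],[-6.6,-19.5,13.2,0,0,0,85],[-5.7,-16.7,11.3,0,0,0,85],[-4.4,-12.9,8.6,0,0,-0.001,85]]
[[-2.7,-8.1,5.5,0,0,0,85],[-0.9,-2.7,1.9,0,0.001,0,85],[0,0,5,0,0,0,85],[0,0,14.2,0,0,0,85],[0,0,20.4,0,0,0,85],[-0.1,0,22.7,0,0,0,85],[0,0,20.5,0,0,0,85],[0,0,14.1,0,0,0,85],[0,0,5.1,0,0,0,85],[0,0,0,0,0,0,85]]
end [0.4215 0.2258 0.048 ] max mm 26.272038367816073 max rad 0.001
```

View pics/w3.png

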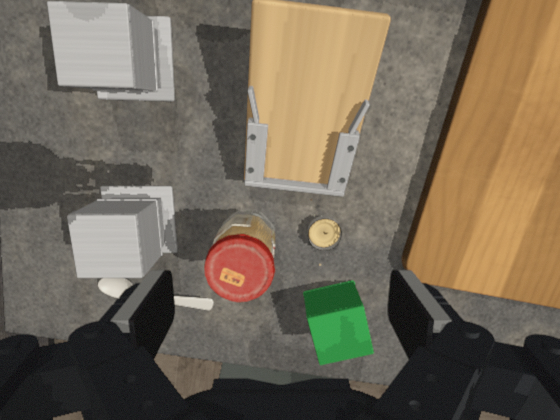

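The wrist view shows the stand, with its lips at (257,150) and (345,163) and the stop at (290,187). Tin 2 is at (115,240), and the jar and candle are clear. Returning to the heavy tin.

>>> jog_arm --series '[[[-2,-6,3,0,0,0,85],[-4,-12,8,0,0,0,85],[-6,-17,12,0,0,0,85],[-7,-20,14,0,0,0,85],[-8,-24,15,0,0,0,85],[-8,-24,15,0,0,0,85],[-8,-24,15,0,0,0,85],[-6,-18,14,0,0,0,85],[-4,-12,8,0,0,0,85],[-1.8,-4.8,5,0,0,0,85]]]'

```text
time_s: 15.25
eef_pos: [0.4202, 0.2266, 0.1493]
eef_rot: [0.0, 0.997, 0.083, -0.001]
wrist_force: [1.4, -1.1, 0.2]
opening: 0.998
grasp_force: 0.0
```

>>> jog_arm --series '[[[0,0,5,0,0,0,85],[0,0,15,0,0,0,85],[0,0,24,0,0,0,85],[0,0,24,0,0,0,85],[0,0,18,0,0,0,85],[0,0,9,0,0,0,85],[0,0,3,0,0,0,85],[0,0,0,0,0,0,85],[0,0,0,0,0,0,55],[0,0,0,0,0,0,55]]]'

```text
time_s: 16.25
eef_pos: [0.4227, 0.226, 0.0534]
eef_rot: [-0.0, 0.997, 0.082, 0.001]
wrist_force: [-1.3, -2.3, 2.0]
opening: 0.714
grasp_force: 65.7
```

>>> jog_arm --series '[[[0,0,0,0,0,0,55],[0,0,0,0,0,0,55],[0,0,0,0,0,0,55],[0,0,0,0,0,0,55],[0,0,-2,0,0,0,55],[0,0,-5,0,0,0,55],[0,0,-8,0,0,0,55],[0,0,-10,0,0,0,55],[0,0,-12,0,0,0,55],[0,0,-12,0,0,0,55]]]'

```text
time_s: 17.25
eef_pos: [0.4219, 0.2256, 0.1025]
eef_rot: [-0.0, 0.997, 0.082, 0.0]
wrist_force: [-0.3, -0.3, -3.4]
opening: 0.717
grasp_force: 66.1
```

```bash
python3 - <<'E'
from h import *
o=ctrl.get_obs();print(o["time_s"],o["eef_pos"],o["wrist_force"],o["opening"],rot(o["eef_rot"]).as_euler('xyz',degrees=True))
E
```

```text
17.25 [0.42185882 0.22559134 0.10253858] [-0.30740084 -0.27068349 -3.35595107] 0.7172416704237191 [-1.79997707e+02 -2.94745119e-02  9.44511600e+00]
```

```bash
cat >> h.py <<'E'
import os
if os.path.exists("deck2.npz"):
    D2=np.load("deck2.npz");O,dx,dy,dn=[D2[k] for k in("O","x","y","n")]
    GR=R.from_matrix(np.stack([dx,-dy,-dn],1))
    def dk(a,h,b=-.0003): return O+dx*a+dy*b+dn*h
    def dstate(o=None):
        o=o or ctrl.get_obs(); d=o["eef_pos"]-O; Q=rot(o["eef_rot"])
        print("t",o["time_s"],"deck xyz",np.round([d@dx*1e3,d@dy*1e3,d@dn*1e3],1),"rotErr deg",np.degrees((GR.inv()*Q).as_rotvec()).round(2),"F deck",[round(float(o["wrist_force"]@v),1) for v in(dx,dy,dn)],"T",o["torque"].round(2),"open",round(o["opening"],3),"gf",o["grasp_force"])
E
python3 - <<'E'
from h import *
print(ctrl.get_obs()["wrist_force"])
plan([([.45,.2,.19],down(8,3)),(dk(.078,.1125),GR)],[6,14],grip=55)
E
```

```text
[-0.30740084 -0.27068349 -3.35595107]
[[1.6,2,-5.9,0,0.003,0.002,55],[4.4,5.5,-15.9,0,0.01,0.004,55],[6.2,7.4,-21.8,0,0.013,0.007,55],[6.6,7.4,-21.7,-0.001,0.013,0.006,55],[5,5.4,-15.9,0,0.009,0.005,55],[1.9,1.9,-5.7,0,0.004,0.001,55],[1.1,1.9,0.2,0,0.005,0.001,55],[3.2,5.6,0.7,-0.001,0.014,0.003,55],[5.3,9,1.2,-0.001,0.023,0.006,55],[7,11.9,1.7,-0.002,0.03,0.006,55]]
[[8.4,14.1,2.3,-0.002,0.036,0.009,55],[9.4,15.8,3,-0.002,0.041,0.009,55],[9.9,16.4,3.6,-0.003,0.042,0.01,55],[9.9,16.4,4,-0.002,0.043,0.009,55],[9.4,15.4,4.3,-0.002,0.04,0.01,55],[8.4,13.8,4.2,-0.002,0.037,0.008,55],[6.9,11.4,3.8,-0.002,0.03,0.007,55],[5.3,8.6,3,-0.001,0.023,0.005,55],[3.2,5.2,2,-0.001,0.014,0.003,55],[1.1,1.8,0.6,0,0.005,0.001,55]]
end [0.5587 0.0627 0.177 ] max mm 23.858122306669483 max rad 0.04397726685459204
```

>>> jog_arm --series '[[[2,2,-8,0,0.003,0.002,55],[4,5,-16,0,0.01,0.004,55],[6,7,-21,0,0.013,0.007,55],[7,8,-21,-0.001,0.013,0.006,55],[5,6,-15,0,0.009,0.005,55],[3,4,-6,0,0.008,0.002,55],[2,4,0.3,0,0.01,0.003,55],[4,6,0.7,-0.001,0.014,0.003,55],[6,9,1.2,-0.001,0.023,0.006,55],[7,12,1.7,-0.002,0.03,0.006,55]]]'

```text
time_s: 18.25
eef_pos: [0.4745, 0.1691, 0.1854]
eef_rot: [-0.003, 0.996, 0.06, 0.066]
wrist_force: [0.1, -0.4, -4.4]
opening: 0.719
grasp_force: 66.5
```

>>> jog_arm --series '[[[8,14,2.3,-0.002,0.036,0.009,55],[9,15,3,-0.002,0.041,0.009,55],[10,16,3.6,-0.003,0.042,0.01,55],[10,16,4,-0.002,0.043,0.009,55],[9,15,4.3,-0.002,0.04,0.01,55],[8,13,4.2,-0.002,0.035,0.008,55],[6,10,3.8,-0.002,0.028,0.006,55],[4,6,2.5,-0.001,0.016,0.004,55],[0,0,0,0,0,0,55],[0,0,0,0,0,0,55]]]'

```text
time_s: 19.25
eef_pos: [0.5528, 0.0713, 0.1759]
eef_rot: [-0.005, 0.978, 0.026, 0.205]
wrist_force: [-0.4, 0.3, -4.4]
opening: 0.713
grasp_force: 66.6
```

```bash
python3 - <<'E'
from h import *
dstate()
plan([(dk(.078,.0585),GR)],[9],grip=55)
c=ctrl.camera("scene"); cv2.imwrite("pics/s2.png",cv2.resize(c["frame"][130:330,120:400],None,fx=2.8,fy=2.8))
E
```

```text
t 19.25 deck xyz [ 72.6   8.6 113.9] rotErr deg [ 0.06 -1.31 -0.16] F deck [-2.2, 0.3, -3.9] T [-0.    0.49  0.06] open 0.713 gf 66.58914685249329
[[0.2,0.3,1.7,0,0.001,0,55],[0.6,0.8,4.8,0,0.002,0,55],[0.8,1.1,7.3,0,0.003,0.001,55],[1.1,1.5,9,0,0.003,0,55],[1,1.6,9.6,-0.001,0.004,0.001,55],[1,1.4,9.1,0,0.004,0,55],[0.8,1.2,7.3,0,0.003,0,55],[0.5,0.8,4.9,0,0.002,0.001,55],[0.1,0.3,1.6,0,0.001,0,55],[0,0,0,0,0,0,55]]
end [0.5814 0.0638 0.128 ] max mm 9.783659846908007 max rad 0.004242640687119285
```

View pics/s2.png

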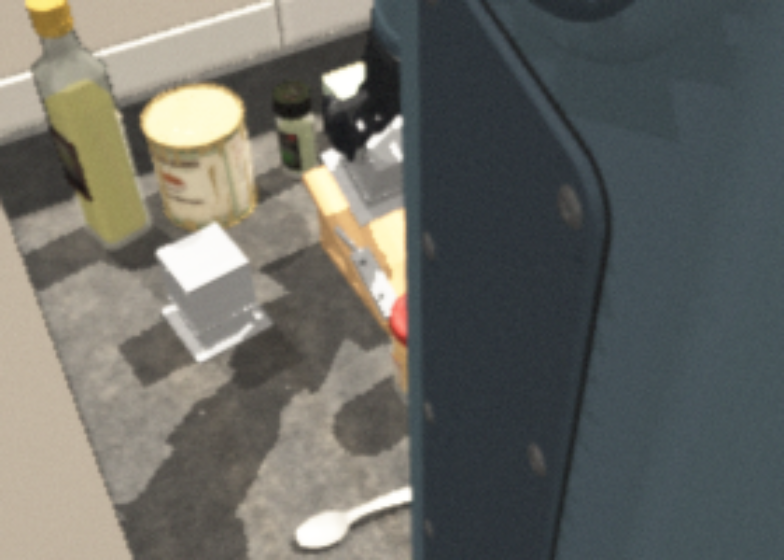

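The tin is held over the deck at (365,190) in the crop. Tin 1 stands undisturbed at (205,290). Lowering to about 6 mm above the deck and squaring up.

>>> jog_arm --series '[[[0.5,0.6,4,0,0.002,0,55],[0.8,1,7,0,0.003,0,55],[1,1.4,9,0,0.004,0.001,55],[1,1.6,10,0,0.004,0.001,55],[1,1.5,10,0,0.004,0.001,55],[0.8,1.4,8,0,0.003,0,55],[0.6,1,5,0,0.002,0,55],[0.4,0.6,2,0,0.001,0,55],[0,0,0,0,0,0,55],[0,0,0,0,0,0,55]]]'

```text
time_s: 20.3
eef_pos: [0.5821, 0.0637, 0.1292]
eef_rot: [-0.006, 0.976, 0.025, 0.217]
wrist_force: [0.7, 0.6, -4.7]
opening: 0.716
grasp_force: 66.7
```

```bash
python3 - <<'E'
from h import *
dstate()
# foot plate edge check in side view
c=ctrl.camera("side");w=pts(c);p=w.reshape(-1,3)-O;X,Y,H=p@dx,p@dy,p@dn
m=(abs(Y)<.06)&(X>.02)&(X<.14)
for h0,h1 in((-.002,.004),(.004,.013),(.02,.03),(.09,.1)):
    s=m&(H>h0)&(H<h1);print(h0,s.sum(),np.percentile(X[s],[2,98])*1e3 if s.sum()>5 else 0,np.percentile(Y[s],[2,98])*1e3 if s.sum()>5 else 0)
# lid side face (facing -y): yaw in deck frame, & height profile
s=m&(H>.04)&(H<.06)&(Y<-.025)&(Y>-.036);print(s.sum(), np.polyfit(X[s],Y[s],1) if s.sum()>20 else 0)
im=c["frame"];cv2.imwrite("pics/side2.png",cv2.resize(im[130:270,230:390],None,fx=4.2,fy=4.2,interpolation=cv2.INTER_CUBIC))
E
```

```text
t 20.3 deck xyz [79.1 -0.5 59.4] rotErr deg [ 0.05  0.13 -0.01] F deck [-1.3, 0.5, -4.6] T [-0.05  0.64  0.06] open 0.716 gf 66.70015901327133
-0.002 353 [ 21.52747313 122.10827548] [-54.69452426  43.57198483]
0.004 199 [ 21.04898542 119.62541373] [-52.85301357  46.8119559 ]
0.02 89 [ 50.63126142 102.3242537 ] [-29.12417275 -23.92281324]
0.09 302 [ 47.49543954 107.27634298] [-45.155034    27.61725058]
216 [-0.00177654 -0.03069983]
```

View pics/side2.png

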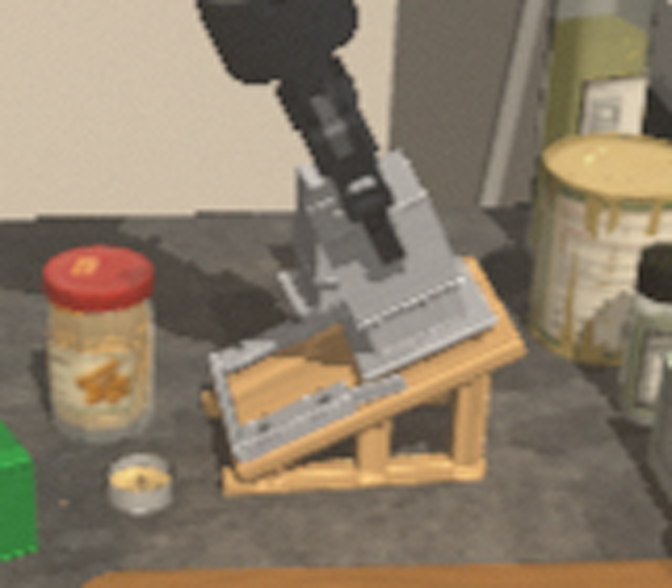

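The side crop shows the tin square over the deck just above the load point (foot at (430,330), lips at (310,410)). The lid's yaw is within 0.1°. Lowering gently to contact.

>>> jog_arm --series '[[[0,0,1.5,0,0,0,55],[0,0,2,0,0,0,55],[0,0,1,0,0,0,55],[0,0,0.5,0,0,0,55],[0,0,0.5,0,0,0,55],[0,0,0.3,0,0,0,55],[0,0,0.2,0,0,0,55],[0,0,0,0,0,0,55],[0,0,0,0,0,0,55],[0,0,0,0,0,0,55]]]'

```text
time_s: 21.35
eef_pos: [0.5843, 0.0638, 0.1237]
eef_rot: [-0.006, 0.976, 0.025, 0.217]
wrist_force: [-5.3, -0.8, 0.8]
opening: 0.718
grasp_force: 67.5
```

```bash
python3 - <<'E'
from h import *
dstate()
E
```

```text
t 21.35 deck xyz [78.8 -0.5 53.4] rotErr deg [ 0.05  0.09 -0.03] F deck [-4.5, -0.5, 3.0] T [-0.11  0.92  0.06] open 0.718 gf 67.52370715141296
```

>>> jog_arm --series '[[[-2,0,-0.5,0,0,0,55],[-4,0,0,0,0,0,55],[-5,0,0,0,0,0,55],[-5,0,0,0,0,0,55],[-5,0,0,0,0,0,55],[-5,0,0,0,0,0,55],[-4,0,0,0,0,0,55],[-3,0,0,0,0,0,55],[-2,0,0,0,0,0,55],[0,0,0,0,0,0,55]]]'

```text
time_s: 22.35
eef_pos: [0.5522, 0.0622, 0.1089]
eef_rot: [-0.006, 0.976, 0.025, 0.217]
wrist_force: [-1.8, -0.5, -2.2]
opening: 0.713
grasp_force: 66.8
```

```bash
python3 - <<'E'
from h import *
dstate()
c=ctrl.camera("side");w=pts(c);p=w.reshape(-1,3)-O;X,Y,H=p@dx,p@dy,p@dn
s=(abs(Y+.031)<.006)&(X>-.05)&(X<.12)&(H>.04)&(H<.075);print(s.sum(),np.percentile(X[s],[2,98])*1e3,np.polyfit(X[s],Y[s],1))
s=(Y<-.02)&(Y>-.034)&(X>-.05)&(X<.12)&(H>.016)&(H<.026);print(s.sum(),np.percentile(X[s],[2,98])*1e3)
E
```

```text
t 22.35 deck xyz [43.4 -0.4 53.6] rotErr deg [ 0.05  0.07 -0.01] F deck [-2.6, -0.4, -1.2] T [-0.    0.67 -0.01] open 0.713 gf 66.7562672495842
313 [12.54945432 71.37702131] [ 0.00082709 -0.03089685]
87 [-40.3590287   66.51815278]
```

>>> jog_arm --series '[[[-2,0,0,0,0,0,55],[-4,0,0,0,0,0,55],[-5,0,0,0,0,0,55],[-6,0,0,0,0,0,55],[-6,0,0,0,0,0,55],[-6,0,0,0,0,0,55],[-5,0,0,0,0,0,55],[-3,0,0,0,0,0,55],[-2,0,0,0,0,0,55],[-1,0,0,0,0,0,55]]]'

```text
time_s: 23.4
eef_pos: [0.5164, 0.0603, 0.0922]
eef_rot: [-0.006, 0.976, 0.025, 0.217]
wrist_force: [1.6, 0.3, -4.1]
opening: 0.718
grasp_force: 66.8
```

```bash
python3 - <<'E'
from h import *
dstate()
E
```

```text
t 23.4 deck xyz [ 3.8 -0.5 53.6] rotErr deg [ 0.05  0.12 -0.  ] F deck [-0.3, 0.2, -4.4] T [0.11 0.35 0.06] open 0.718 gf 66.77964180707932
```

>>> jog_arm --series '[[[-1,0,0,0,0,0,55],[-0.5,0,0.2,0,0,0,55],[-0.5,0,0.2,0,0,0,55],[-0.5,0,0.2,0,0,0,55],[-0.5,0,0,0,0,0,55],[-0.5,0,0,0,0,0,55],[-0.3,0,0,0,0,0,55],[0,0,0,0,0,0,55],[0,0,0,0,0,0,55],[0,0,0,0,0,0,55]]]'

```text
time_s: 24.4
eef_pos: [0.5143, 0.06, 0.091]
eef_rot: [-0.006, 0.976, 0.025, 0.218]
wrist_force: [2.5, 0.8, 5.7]
opening: 0.717
grasp_force: 67.3
```

```bash
python3 - <<'E'
from h import *
dstate()
E
```

```text
t 24.4 deck xyz [ 1.5 -0.7 53.4] rotErr deg [ 0.02  0.25 -0.  ] F deck [4.7, 0.6, 4.1] T [ 0.18 -0.56 -0.  ] open 0.717 gf 67.33778804540634
```

>>> jog_arm --series '[[[-0.5,0,-0.5,0,0,0,55],[-0.5,0,0,0,0,0,55],[-0.5,0,0,0,0,0,55],[-0.5,0,0,0,0,0,55],[0,0,0,0,0,0,55],[0,0,0,0,0,0,55],[0,0,0,0,0,0,55],[0,0,0,0,0,0,55],[0,0,0,0,0,0,55],[0,0,0,0,0,0,55]]]'

```text
time_s: 25.4
eef_pos: [0.513, 0.0599, 0.0912]
eef_rot: [-0.006, 0.975, 0.025, 0.219]
wrist_force: [6.8, 2.4, 5.7]
opening: 0.714
grasp_force: 67.6
```

```bash
python3 - <<'E'
from h import *
dstate()
c=ctrl.camera("side");w=pts(c);p=w.reshape(-1,3)-O;X,Y,H=p@dx,p@dy,p@dn
s=(abs(Y+.031)<.006)&(X>-.05)&(X<.12)&(H>.04)&(H<.075);print(s.sum(),np.percentile(X[s],[2,50,98])*1e3,np.polyfit(X[s],Y[s],1))
c=ctrl.camera("wrist");w=pts(c);p=w.reshape(-1,3)-O;X,Y,H=p@dx,p@dy,p@dn
s=(abs(Y)<.02)&(X>.03)&(X<.06)&(H>.003)&(H<.0075);print("rear plate edge",s.sum(),np.percentile(X[s],[2,50,98])*1e3 if s.sum()>5 else 0)
E
```

```text
t 25.4 deck xyz [ 0.3 -0.8 54.1] rotErr deg [ 0.01  0.35 -0.01] F deck [8.6, 2.0, 2.3] T [ 0.44 -1.14  0.18] open 0.714 gf 67.5830814242363
315 [-31.0888892    0.16923654  28.97946376] [ 0.00464393 -0.03119981]
rear plate edge 1519 [30.20738703 35.63495557 40.77763427]
```

Rear foot-plate edge is at deck x of about 40, and the stop pushes back with 9 N, so the tin is home. I'll ease the preload and draw the lid.

>>> jog_arm --series '[[[0.8,0,0,0,0,0,55],[0.6,0,-0.5,0,0,0,55],[0,0,-1,0,0,0,55],[0,0,-2,0,0,0,55],[0,0,-2,0,0,0,55],[0,0,-2,0,0,0,55],[0,0,-2,0,0,0,55],[0,0,-2,0,0,0,55],[0,0,-2,0,0,0,55],[0,0,-2,0,0,0,55]]]'

```text
time_s: 26.5
eef_pos: [0.506, 0.0597, 0.1037]
eef_rot: [-0.006, 0.976, 0.025, 0.217]
wrist_force: [13.4, 1.4, -9.7]
opening: 0.721
grasp_force: 69.3
```

```bash
python3 - <<'E'
from h import *
dstate()
E
```

```text
t 26.5 deck xyz [-0.7 -0.6 68.4] rotErr deg [0.04 0.12 0.02] F deck [8.1, 0.7, -14.4] T [ 0.22 -1.24  0.07] open 0.721 gf 69.32634383440018
```

>>> jog_arm --series '[[[0.4,0,-3,0,0,0,55],[0.4,0,-3,0,0,0,55],[0.4,0,-3,0,0,0,55],[0,0,-3,0,0,0,55],[0,0,-3,0,0,0,55],[0,0,-3,0,0,0,55],[0,0,-3,0,0,0,55],[0,0,-3,0,0,0,55],[0,0,-3,0,0,0,55],[0,0,-2,0,0,0,55]]]'

```text
time_s: 27.5
eef_pos: [0.4934, 0.0593, 0.1296]
eef_rot: [-0.006, 0.976, 0.025, 0.215]
wrist_force: [7.6, 1.0, -5.6]
opening: 0.716
grasp_force: 69.9
```

```bash
python3 - <<'E'
from h import *
dstate()
c=ctrl.camera("side");cv2.imwrite("pics/side3.png",cv2.resize(c["frame"][130:270,230:390],None,fx=4.2,fy=4.2,interpolation=cv2.INTER_CUBIC))
E
```

```text
t 27.5 deck xyz [-1.3 -0.3 97.2] rotErr deg [ 0.08 -0.06  0.01] F deck [4.6, 0.6, -8.3] T [ 0.13 -0.58  0.01] open 0.716 gf 69.92958337068558
```

View pics/side3.png

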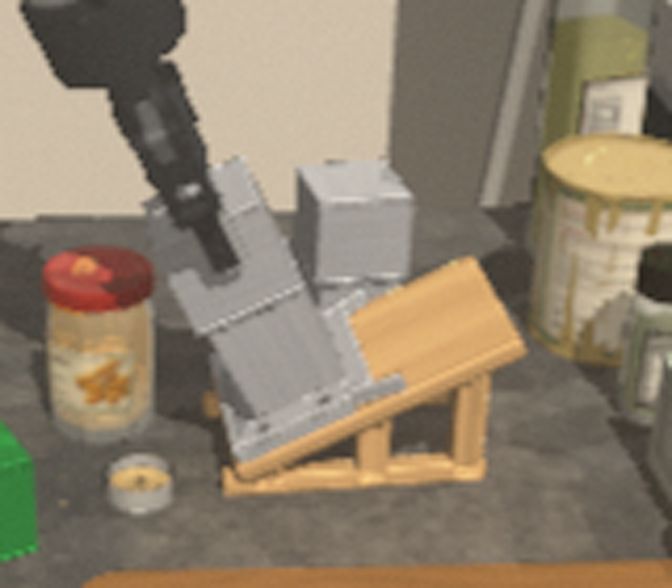

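The lid (210,270) is sliding up the sleeve (290,370), with the foot still under the lips. Continuing the draw.

>>> jog_arm --series '[[[0,0,-3,0,0,0,55],[0,0,-3,0,0,0,55],[0,0,-3,0,0,0,55],[0,0,-2,0,0,0,55],[0,0,-2,0,0,0,55],[0,0,-2,0,0,0,55],[0,0,-2,0,0,0,55],[0,0,-3,0,0,0,55],[0,0,-5,0,0,0,55],[0,0,-8,0,0,0,55]]]'

```text
time_s: 28.55
eef_pos: [0.4803, 0.0585, 0.1609]
eef_rot: [-0.006, 0.976, 0.025, 0.216]
wrist_force: [-0.0, -1.2, -0.8]
opening: 0.712
grasp_force: 70.9
```

```bash
python3 - <<'E'
from h import *
dstate()
P=ctrl.get_obs()["eef_pos"];print(P)
up=P+dn*.03
plan([(up,GR),([.50,-.08,.20],down(-1.3,12)),([.53,-.20,.12],down(-1.3))],[4,13,13],grip=55)
E
```

```text
t 28.55 deck xyz [ 1.000e-01 -5.000e-01  1.311e+02] rotErr deg [ 0.06  0.05 -0.  ] F deck [-0.4, -1.2, -0.7] T [-0.04  0.19  0.01] open 0.712 gf 70.86234837770462
[0.48029727 0.05853655 0.16093758]
[[0,0,-4.4,0,0,0,55],[0,0,-10.6,-0.001,0,0,55],[0,0,-10.6,0,-0.001,0,55],[0,0,-4.4,0,0,0,55],[0.4,2,0,0,-0.003,0.001,55],[1.2,6,0,-0.001,-0.01,0.003,55],[2,9.5,0,-0.002,-0.015,0.005,55],[2.6,12.6,-0.1,-0.002,-0.021,0.006,55],[3.2,14.8,-0.1,-0.003,-0.024,0.007,55],[3.6,16.2,-0.1,-0.002,-0.026,0.009,55]]
[[3.9,16.7,-0.2,-0.003,-0.027,0.008,55],[3.9,16.2,-0.2,-0.003,-0.027,0.008,55],[3.7,14.7,-0.3,-0.002,-0.024,0.008,55],[3.2,12.4,-0.3,-0.002,-0.02,0.006,55],[2.4,9.4,-0.3,-0.002,-0.016,0.005,55],[1.6,5.9,-0.1,-0.001,-0.009,0.003,55],[0.5,2,-0.1,0,-0.004,0.001,55],[0.2,1.7,1.2,0,-0.003,0,55],[0.7,5.1,3.7,0,-0.009,0,55],[1.1,8.2,5.8,0,-0.014,0,55]]
[[1.6,10.8,7.6,0,-0.019,0,55],[2.1,12.7,9,0,-0.022,0,55],[2.5,14,9.8,0,-0.025,0,55],[2.8,14.3,10,0,-0.025,0,55],[2.9,14,9.7,0,-0.025,0,55],[2.9,12.7,8.8,0,-0.022,0,55],[2.7,10.8,7.3,0,-0.019,0,55],[2.1,8.2,5.5,0,-0.014,0,55],[1.3,5.1,3.5,0,-0.009,0,55],[0.5,1.7,1.1,0,-0.003,0,55]]
end [ 0.53 -0.2   0.12] max mm 17.67286054944134 max rad 0.02831960451701259
```

>>> jog_arm --series '[[[0,0,-5,0,0,0,55],[0,0,-11,0,0,0,55],[0,0,-11,0,0,0,55],[0.4,2,-4,0,-0.003,0.001,55],[1.2,6,0,0,-0.01,0.003,55],[2,10,0,-0.002,-0.015,0.005,55],[3,13,0,-0.002,-0.021,0.006,55],[3,15,0,-0.003,-0.024,0.007,55],[4,16,0,-0.003,-0.026,0.009,55],[4,17,0,-0.003,-0.027,0.009,55]]]'

```text
time_s: 29.55
eef_pos: [0.4871, -0.0225, 0.1952]
eef_rot: [-0.002, 0.988, 0.004, 0.154]
wrist_force: [0.6, 0.1, -0.0]
opening: 0.714
grasp_force: 71.0
```

>>> jog_arm --series '[[[4,17,0,-0.003,-0.027,0.008,55],[4,17,0,-0.003,-0.027,0.008,55],[4,15,0,-0.002,-0.025,0.007,55],[3,14,0,-0.002,-0.025,0.005,55],[2,12,0,-0.002,-0.024,0.004,55],[1,11,0,0,-0.024,0.002,55],[1,11,2,0,-0.024,0,55],[1,11,4,0,-0.024,0,55],[1,11,6,0,-0.024,0,55],[1,11,7,0,-0.024,0,55]]]'

```text
time_s: 30.55
eef_pos: [0.5084, -0.1517, 0.1812]
eef_rot: [0.0, 0.999, -0.013, 0.031]
wrist_force: [0.5, 0.4, -0.7]
opening: 0.716
grasp_force: 71.0
```

```bash
python3 - <<'E'
from h import *
o=ctrl.get_obs();print(o["time_s"],o["eef_pos"],rot(o["eef_rot"]).as_euler('xyz',degrees=True),o["wrist_force"])
plan([([.53,-.20,.10],down(-1.3)),([.53,-.2,.050],down(-1.3))],[12,6],grip=55)
# check opened tin
c=ctrl.camera("side");w=pts(c);p=w.reshape(-1,3)-O;X,Y,H=p@dx,p@dy,p@dn
s=(abs(Y)<.035)&(X>-.05)&(X<.05)&(H>.075)&(H<.095);print("rim",s.sum(),np.percentile(X[s],[2,98])*1e3,np.percentile(Y[s],[2,98])*1e3,np.percentile(H[s],[50,98])*1e3)
E
```

```text
30.55 [ 0.508406   -0.1517234   0.18120578] [-179.99795361   -3.51713573   -1.52778497] [ 0.4933056   0.42165808 -0.7187717 ]
[[0.3,0.8,1.4,0,-0.001,0,55],[0.9,2.4,4.1,0,-0.003,0,55],[1.4,3.8,6.6,0,-0.005,-0.001,55],[2,4.9,8.5,0,-0.006,0,55],[2.3,5.8,9.9,0,-0.008,0,55],[2.5,6.1,10.6,0,-0.008,-0.001,55],[2.6,6.2,10.6,0,-0.008,-0.001,55],[2.6,5.8,9.9,0,-0.007,0,55],[2.2,4.9,8.4,0,-0.006,0,55],[1.7,3.8,6.5,0,-0.005,-0.001,55]]
[[1.1,2.4,4,0,-0.003,0,55],[0.4,0.8,1.4,0,-0.001,0,55],[0,0,3.4,0,0,0,55],[0,0,9.1,0,0,0,55],[0,0,12.5,0,0,0,55],[0,0,12.5,0,0,0,55],[0,0,9.2,0,0,0,55],[0,0,3.3,0,0,0,55],[0,0,0,0,0,0,55],[0,0,0,0,0,0,55]]
end [ 0.53 -0.2   0.05] max mm 12.552290627610564 max rad 0.00806225774829855
rim 114 [-26.35567025  15.24874224] [-28.76213519  29.92372592] [83.27530568 88.37227106]
```

>>> jog_arm --series '[[[1,8,7,0,-0.016,0,55],[2,8,10,0,-0.01,0,55],[2,7,10,0,-0.006,0,55],[2,6,10,0,-0.004,0,55],[3,5,10,0,0,0,55],[3,3,8,0,0,0,55],[2,2,6,0,0,0,55],[0,0,3,0,0,0,55],[0,0,0,0,0,0,55],[0,0,0,0,0,0,55]]]'

```text
time_s: 31.6
eef_pos: [0.5246, -0.1902, 0.1183]
eef_rot: [0.0, 1.0, -0.013, 0.014]
wrist_force: [-0.1, -0.2, -0.2]
opening: 0.716
grasp_force: 71.0
```

```bash
python3 - <<'E'
from h import *
o=ctrl.get_obs();print(o["time_s"],o["eef_pos"],rot(o["eef_rot"]).as_euler('xyz',degrees=True),o["wrist_force"])
plan([([.53,-.20,.049],down(-1.3))],[7],grip=55)
c=ctrl.camera("side");w=pts(c).reshape(-1,3);P=o["eef_pos"]
s=(np.linalg.norm(w[:,:2]-P[:2],axis=1)<.05)&(w[:,2]<P[2])&(w[:,2]>.035);print("lid bottom rel tcp",np.percentile(w[s][:,2],[0.5,2])-P[2],s.sum())
E
```

```text
31.6 [ 0.52463587 -0.1901901   0.11827766] [179.98958327  -1.56588471  -1.52288371] [-0.14930841 -0.15850093 -0.22952544]
[[0.2,0.5,3.4,0,-0.001,0,55],[0.5,1.3,9.7,0,-0.004,-0.001,55],[0.8,2,13.9,0,-0.006,-0.001,55],[1,2.1,15.4,0,-0.006,0,55],[1,1.9,13.9,0,-0.005,-0.001,55],[0.7,1.4,9.6,0,-0.004,-0.001,55],[0.3,0.5,3.5,0,-0.001,0,55],[0,0,0,0,0,0,55],[0,0,0,0,0,0,55],[0,0,0,0,0,0,55]]
end [ 0.53  -0.2    0.049] max mm 15.574658904772201 max rad 0.00608276253029822
lid bottom rel tcp [-0.02200947 -0.02092338] 389
```

>>> jog_arm --series '[[[0.5,1,5,0,-0.004,0,55],[1,2,11,0,-0.006,0,55],[1,2,16,0,-0.006,0,55],[1,2,16,0,-0.006,0,55],[0.5,1.5,12,0,-0.005,0,55],[0.5,0.5,6,0,0,0,55],[0,0,2.5,0,0,0,55],[0,0,0,0,0,0,55],[0,0,0,0,0,0,55],[0,0,0,0,0,0,55]]]'

```text
time_s: 32.65
eef_pos: [0.5301, -0.1997, 0.0503]
eef_rot: [0.0, 1.0, -0.013, 0.001]
wrist_force: [-0.1, -0.1, -0.7]
opening: 0.715
grasp_force: 71.0
```

>>> jog_arm --series '[[[0,0,0.5,0,0,0,55],[0,0,0.5,0,0,0,55],[0,0,0.5,0,0,0,55],[0,0,0.5,0,0,0,55],[0,0,0.4,0,0,0,55],[0,0,0,0,0,0,55],[0,0,0,0,0,0,55],[0,0,0,0,0,0,55],[0,0,0,0,0,0,55],[0,0,0,0,0,0,55]]]'

```text
time_s: 33.65
eef_pos: [0.5297, -0.1995, 0.0472]
eef_rot: [0.0, 1.0, -0.013, 0.0]
wrist_force: [0.1, -0.5, -1.0]
opening: 0.719
grasp_force: 71.0
```

```bash
python3 - <<'E'
from h import *
o=ctrl.get_obs();print(o["time_s"],o["eef_pos"],rot(o["eef_rot"]).as_euler('xyz',degrees=True),o["wrist_force"],o["torque"])
E
```

```text
33.65 [ 0.52970658 -0.19947112  0.0471783 ] [ 1.79997259e+02 -2.61829273e-03 -1.53769613e+00] [ 0.08280128 -0.52257497 -1.02074788] [-0.03353345  0.01701358  0.01157331]
```

Not in contact yet; I'll lower a little more until the board pushes back.

>>> jog_arm --series '[[[0,0,0.4,0,0,0,55],[0,0,0.4,0,0,0,55],[0,0,0.4,0,0,0,55],[0,0,0.3,0,0,0,55],[0,0,0,0,0,0,55],[0,0,0,0,0,0,55],[0,0,0,0,0,0,55],[0,0,0,0,0,0,55],[0,0,0,0,0,0,55],[0,0,0,0,0,0,55]]]'

```text
time_s: 34.65
eef_pos: [0.5297, -0.1995, 0.0462]
eef_rot: [0.0, 1.0, -0.013, -0.0]
wrist_force: [-2.5, 1.2, 5.8]
opening: 0.718
grasp_force: 71.7
```

Contact (about 6 N). Ease off slightly, release and retreat.

>>> jog_arm --series '[[[0,0,-0.3,0,0,0,55],[0,0,0,0,0,0,62],[0,0,0,0,0,0,68],[0,0,0,0,0,0,75],[0,0,0,0,0,0,85],[0,0,0,0,0,0,85],[0,0,0,0,0,0,85],[0,0,-3,0,0,0,85],[0,0,-8,0,0,0,85],[0,0,-12,0,0,0,85]]]'

```text
time_s: 35.65
eef_pos: [0.5293, -0.1993, 0.0693]
eef_rot: [-0.0, 1.0, -0.013, -0.0]
wrist_force: [0.8, 0.4, -0.4]
opening: 0.992
grasp_force: 0.0
```

>>> jog_arm --series '[[[0,0,-15,0,0,0,85],[0,0,-20,0,0,0,85],[0,0,-20,0,0,0,85],[0,0,-20,0,0,0,85],[0,0,-20,0,0,0,85],[0,0,-20,0,0,0,85],[-10,0,-10,0,0,0,85],[-12,5,-5,0,0,0,85],[-12,5,0,0,0,0,85],[0,0,0,0,0,0,85]]]'

```text
time_s: 36.65
eef_pos: [0.4937, -0.209, 0.1988]
eef_rot: [-0.0, 1.0, -0.014, -0.0]
wrist_force: [0.3, 0.2, -0.7]
opening: 0.996
grasp_force: 0.0
```

```bash
python3 - <<'E'
from h import *
o=ctrl.get_obs();print(o["time_s"],o["eef_pos"],o["wrist_force"])
c=ctrl.camera("side");w=pts(c);p=w.reshape(-1,3)
im=c["frame"];cv2.imwrite("pics/side4.png",cv2.resize(im[130:370,170:490],None,fx=2.45,fy=2.45,interpolation=cv2.INTER_CUBIC))
s=(np.linalg.norm(p[:,:2]-[.53,-.2],axis=1)<.06)&(p[:,2]>.07)&(p[:,2]<.1);print("lid top",rect(p[s]),p[s][:,2].mean(),p[s][:,2].std())
d=p-O;X,Y,H=d@dx,d@dy,d@dn
s=(abs(Y)<.035)&(X>-.05)&(X<.05)&(H>.08)&(H<.09);print("rim",np.percentile(X[s],[2,98])*1e3,np.percentile(Y[s],[2,98])*1e3)
s=(Y<0)&(Y>-.03)&(X>.03)&(X<.06)&(H>.003)&(H<.007);print("foot rear",s.sum(),np.percentile(X[s],[2,98])*1e3)
for nm,m,z0,z1 in(("jar",[.422,.1025],.09,.11),("candle",[.4426,.0166],.008,.02),("tin1",[.591,.242],.08,.1)):
    s=(np.linalg.norm(p[:,:2]-m,axis=1)<.06)&(p[:,2]>z0)&(p[:,2]<z1);print(nm,rect(p[s]))
E
```

```text
36.65 [ 0.49374772 -0.20904849  0.19883092] [ 0.34254462  0.15016821 -0.69386409]
lid top (array([ 526.5, -199.9]), array([65.3, 62.1]), 89.0) 0.08157770392881415 0.003572720844491338
rim [-26.46917748   6.74444833] [-29.38411538  28.02985274]
foot rear 38 [34.64663527 59.08242219]
jar (array([430.3,  92.3]), array([64.4, 87.5]), 51.0)
candle (array([455.5,  39. ]), array([76.9, 80.8]), 12.2)
tin1 (array([601. , 241.7]), array([40.7, 63.2]), 7.7)
```

View pics/side4.png

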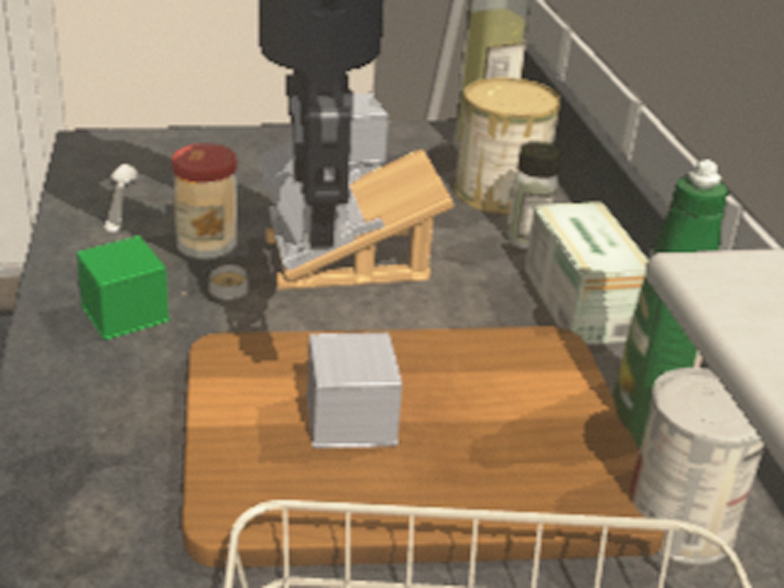

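The lid stands open side down on the board at (355,390). The arm blocks the tin, so I'll move over for one clean check that the opened tin is home.

>>> jog_arm --series '[[[0,-5,-5,0,0,0,85],[0,-15,-8,0,0,0,85],[0,-25,-10,0,0,0,85],[0,-30,-10,0,0,0,85],[0,-35,-8,0,0,0,85],[0,-35,-5,0,0,0,85],[0,-30,-4,0,0,0,85],[0,-25,0,0,0,0,85],[0,-15,0,0,0,0,85],[0,-5,0,0,0,0,85]]]'

```text
time_s: 37.7
eef_pos: [0.5012, 0.0141, 0.2495]
eef_rot: [-0.0, 1.0, -0.012, 0.0]
wrist_force: [0.3, -1.0, -0.4]
opening: 0.998
grasp_force: 0.0
```

>>> jog_arm --series '[[[0,0,0,0,0,0,85],[0,0,0,0,0,0,85],[0,0,0,0,0,0,85],[0,0,0,0,0,0,85],[0,0,0,0,0,0,85],[0,0,0,0,0,0,85],[0,0,0,0,0,0,85],[0,0,0,0,0,0,85],[0,0,0,0,0,0,85],[0,0,0,0,0,0,85]]]'

```text
time_s: 38.7
eef_pos: [0.5013, 0.0114, 0.249]
eef_rot: [0.0, 1.0, -0.013, 0.0]
wrist_force: [-0.3, 0.7, -0.2]
opening: 0.995
grasp_force: 0.0
```

```bash
python3 - <<'E'
from h import *
o=ctrl.get_obs();print(o["time_s"],o["eef_pos"],o["wrist_force"])
c=ctrl.camera("wrist");w=pts(c);p=w.reshape(-1,3)
cv2.imwrite("pics/w4.png",c["frame"])
d=p-O;X,Y,H=d@dx,d@dy,d@dn
g=abs(H)<.002;print("deck top",np.percentile(X[g&(abs(Y)<.04)&(X<.15)],99.5)*1e3)
for b in(-.02,0,.02):
    s=(abs(Y-b)<.006)&(X>.028)&(X<.06)&(H>.0035)&(H<.008);print("foot rear",s.sum(),np.percentile(X[s],[50,95,99])*1e3 if s.sum()>5 else 0)
s=(abs(Y)<.04)&(X>-.05)&(X<.05)&(H>.078)&(H<.09);print("rim",s.sum(),np.percentile(X[s],[1,99])*1e3,np.percentile(Y[s],[1,99])*1e3,np.median(H[s])*1e3)
for nm,m,z0,z1 in(("jar",[.422,.1025],.095,.105),("candle",[.4426,.0166],.011,.019)):
    s=(np.linalg.norm(p[:,:2]-m,axis=1)<.045)&(p[:,2]>z0)&(p[:,2]<z1);print(nm,s.sum(),rect(p[s]) if s.sum()>5 else 0)
E
```

```text
38.7 [0.50134267 0.01136559 0.2489919 ] [-0.27762586  0.65831644 -0.18431891]
deck top 122.39920339600594
foot rear 200 [34.29422333 40.60494018 41.03048406]
foot rear 203 [34.44874484 40.44341728 41.0920958 ]
foot rear 200 [34.16409469 40.27200797 41.04368704]
rim 1415 [-49.7246589   29.10535662] [-28.4166498   37.87236934] 82.87337866124288
jar 2857 (array([425.6,  95.2]), array([63.4, 52.9]), 24.2)
candle 145 (array([442.4,  15. ]), array([37.2, 37.7]), 89.6)
```

View pics/w4.png

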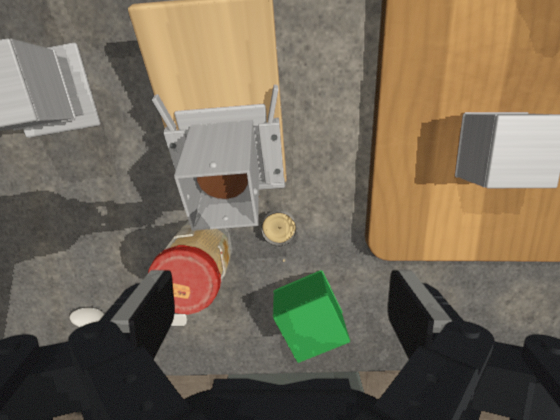

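The opened tin (220,170) holds its cake and sits home under the lips, with its rear edge at deck x of about 40.5 mm. The lid is on the board at (510,150). The jar, candle and light tin are undisturbed.

```bash
python3 -c "
from bench import ctrl
print(ctrl.hand_in())"
```

```text
the job is handed in; nothing more can be done
None
```

The job is handed in at about 39 s: the full tin, the one nearer the robot, is open and home in the stand, its lid is upright on the board, and the light tin is closed on the worktop; the final camera check showed the jar and candle undisturbed, and no verdict was returned.

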